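Prime the lever espresso machine and snap its filler cap on

ROBOT

A 7-joint arm with a two-finger parallel gripper is mounted at the origin on a cart in front of the work surface, level with it; the furniture and walls round the work are solid. World frame = base frame: x ahead of the robot, y to its left, z up, the work surface at z = 0. Lengths are in m, angles in rad, forces in N, time in s.
With the tool pointing down it reaches from about 0.4 to 0.85 m from the base axis. Payload 10.4 kg.
Tool frame: the origin (TCP) lies between the finger pads; the fingertips stand 22 mm ahead of it and the grasp point (between the pads) lies 3 mm ahead of it (r.nose_length is the distance from the TCP to the fingertips, in m); z points along the fingers, y is the line along which they close (so a half turn about z gives the same grasp; the last joint's range is limited). The gripper opens to 87 mm and grips with 3 to 60 N. Pads are 19 mm wide; open, the fingers measure 117 mm over their backs; the gripper's body (75 mm by 190 mm) begins 51 mm behind the grasp point.
Start: joints at [-1.313, 0.332, -0.065, 1.46, 0.022, 1.35, -0.088], TCP at [0.173, 0.601, 0.208] pointing down, gripper open.
Joint ranges: [-2.6, 2.6], [-0.5, 2.12], [-1.47, 1.34], [0.16, 2.42], [-1.27, 4.41], [0.06, 2.06], [-2.6, 2.6]. Speed limits (rad/s): [2.22, 2.22, 2.79, 2.79, 3.14, 3.14, 3.14].

INTERFACE

Orientations are given as a unit quaternion [x, y, z, w].
In Python, from bench import readout, cams, r gives the robot as it stands. The module is installed in compiled form; this text tells all that it offers.
- The arm moves only by the tool step_arm, never from a script. Its argument "deltas" is a list that holds one entry, the list of rows, each a list of 7 numbers: the turn, a rotation vector about the tool's x, y, z in rad, then the shift along the tool's x, y, z in m, then the opening in per cent of the stroke, from 0 (shut) to 100 (fully open). A call has 1 to 20 rows; each row is the pose to reach, as a shift and turn from the pose commanded when the call began, along the tool's axes at that moment; what a row does not reach only later rows make up. A row lasts 1/8 s, in which the tool goes at most 62.5 mm and 10.7 degrees, less where a joint would pass 70% of its speed; a pose out of reach is approached as far as the arm can. A call with a gripper value outside its range is refused whole. The fingers move at their own pace and stop on an object; "squeeze" is the grip in N (left out, the last holds). Time passes only in rows, so rows that repeat a pose let the fingers close. It gives the time, the measured TCP pose, the force, the opening and the grip force at its end, in the units of the state.
- readout.read_state(): the state, without advancing time (a new reading comes with each control period).
- cams.camera(name): name is "scene" or "top" or "wrist"; returns a dict with "img" (400x640x3 uint8, red, green, blue), "fx", "fy", "cx", "cy" (pixels), "origin" and "rotation" of the camera in the world; the wrist camera has in their place "T_tool_cam" (4x4, takes a point from camera to tool coordinates, whose origin is the TCP and whose axes are the flange's). Camera axes: x right, y up, looking along -z (the intrinsics and any distortion apply to the point x, -y, -z); pixel columns grow to the right and rows downward; lengths in m; the calibration is good to about 2 mm. A picture is of the moment at which its call begins: read the wrist's pose just before it. There is no depth.
- r.close_job(): hands the job in; it is judged then, once.
The state is a dict: "time": time; "joint_positions": joint angles; "joint_vel": joint speeds; "joint_torque": joint torques, N m; "ee_pos": TCP position; "eef_rot": TCP orientation; "ft_force": force on the tool from outside, world axes, zero at the start; "torque": the same for the moment, N m; "width": finger opening in m; "grip_force": force on a finger pad.
Only numpy, scipy, OpenCV 4.12 (cv2) and the standard library are available. Lean on these libraries where they do the work, as an engineer would, in place of code of your own. Each camera call takes 0.05 s, during which the arm holds its last target. There are 200 camera calls.

TASK

Prime the small lever coffee machine while its filler is still open: pull the lever all the way down, then bring it slowly back up to its rest under control, never letting it fly back. Then take the steel filler cap from the worktop, press it over the filler neck on top of the boiler until it clicks and is fully home, and keep pressing: the program finishes while the fingers are still pressing the cap down firmly, without letting go. Leave the other things where they are.

Things in the scene. Friction and masses are not known exactly. Their poses are not given: they have to be found in the camera images.
- machine: compact spring-lever espresso machine, fixed, steel with dark wooden grips: base 250 x 146 mm, upright boiler (112 mm across, 192 mm high) at the back, brewing group and filter handle (100 to 130 mm high) in front of it, tap and steam wand at its right. Origin under the middle of the base; z up, +x from the lever end to the boiler end, +y to the left when looking along +x
- lever (a joint): angle of the machine's lever, rad: 0 = at rest, sloping up and forward 52 degrees above level; grows as its end is pulled down and forward, end stop at 0.95 (about level). A spring drives it back: about 5 N at the grip at rest, 10 N at the stop. Let go, it flies back
- lever_pivot (a point): lever's hinge axis, 193 mm above the worktop; the axis runs along the machine's y; the lever swings in the machine's x-z plane
- lever_grip (a point): middle of the lever's round wooden grip, 105 mm from the pivot, moves with the lever. The grip is 17 to 25 mm thick, runs from 66 to 132 mm from the pivot along the lever, and can be pinched across (along the machine's y) from above; at rest this point is 276 mm high, at the stop 189 mm
- neck_rim (a point): centre of the top rim of the filler neck (the stud), 219 mm above the worktop, 90 mm behind the lever pivot along the machine's +x; brass, upright, 29 mm thick with a tapered tip (23 mm at the rim), standing 27 mm clear of the boiler. Four sprung bumps bulge from its side, widest (35 mm across) 7 mm below the rim
- filler_neck: the same neck; origin at its foot, 30 mm below the rim. As the cap is pushed down, its edge meets the bumps about 3 mm below the rim, the resistance rises to about 8 to 13 N, drops with a click when the edge is 7 to 10 mm below the rim, and the cap is home when its inner top meets the rim, its edge then 14.6 mm below the rim
- filler_cap: loose steel snap cap with a dark wooden knob, standing knob up; round, 44 mm wide, 43 mm high, about 60 g. Origin in the centre of its open lower edge, z up through the knob. Inside, the skirt has a 3 mm high lip at its lower edge, 31 mm in diameter, and is wider above; the inner top lies 14.6 mm above the edge
- cap_knob (a point): point on the cap's axis in its knob, 34 mm above the cap's lower edge. The knob is 20 to 26 mm thick and rises from 20 to 43 mm above the edge; round its foot is a flat shoulder 20 mm above the edge, which the fingertips may push on
- espresso_cup: small white cup, 56 mm wide, 46 mm high, on the machine's drip tray under the spouts
- mug: speckled stoneware mug with a handle, 84 mm wide, 100 mm high, right of the machine
- tumbler: clear glass, 80 mm wide, 91 mm high, left of the machine
- timer: wind-up kitchen timer, 63 mm wide, 52 mm high
- cork: cork stopper, 29 mm wide, 30 mm high
- teaspoon: steel teaspoon lying flat, 130 mm long

How it is judged:
By the outcome, as a careful person would: the job done as asked, in the order asked, and still so for the second after the job is handed in, while the arm keeps its last pose, push and grip.
It also fails if it takes over 72 s, if anything falls off the work surface, if the arm or the gripper's body presses on something with over 40 N, if the wrist force passes 120 N, or if a joint passes its speed limit or range.

## Working session

There is one attempt and no reset: what is moved stays moved. The work goes in short steps, Python scripts to look and compute and a tool call to move; the robot and the scene stay as the last step left them, time stands still between calls to the robot, and variables do not carry over. Pictures are saved under pics/ and viewed, at most 13 in all, crops included, and the job is handed in when it is done.

Besides the shell and the picture viewer there is one more tool, called after "Call:" as a command line: name --argument value ..., lists and objects as JSON in quotes. step_arm: Moves the arm, as the interface text tells. Its arguments: {"type":"object","properties":{"deltas":{"type":"array"},"squeeze":{"type":"number"}},"required":["deltas"]}

```bash
mkdir -p pics; python3 - <<'E'
from bench import readout,cams,r
import cv2,json
s=readout.read_state();print({k:s[k] for k in('time','ee_pos','eef_rot','ft_force','width')},r.nose_length)
for n in('scene','top'):
    c=cams.camera(n);cv2.imwrite(f'pics/{n}0.png',c['img'][:,:,::-1]);print(n,{k:c[k] for k in c if k!='img'})
E
```

```text
{'time': 0.0, 'ee_pos': array([0.17310044, 0.60012843, 0.20746994]), 'eef_rot': array([ 1.39916336e-01,  9.90163077e-01, -7.03831669e-04, -5.85970476e-05]), 'ft_force': array([ 0.78449492, -0.0491261 , -1.02454468]), 'width': 0.08678830099708387} 0.022
scene {'fx': 363.6852638070992, 'fy': 363.6852638070992, 'cx': 319.00267899682706, 'cy': 198.03024510924618, 'origin': array([ 0.06077867, -0.60777615,  0.77043075]), 'rotation': array([ 0.42267673, -0.14231157, -0.29420089,  0.84530328])}
top {'fx': 493.798736651106, 'fy': 493.798736651106, 'cx': 322.00815060300243, 'cy': 201.57291001589218, 'origin': array([0.07861404, 0.17347346, 1.55660882]), 'rotation': array([-0.10146962,  0.13384709,  0.78014185, -0.60263386])}
```

View pics/scene0.png

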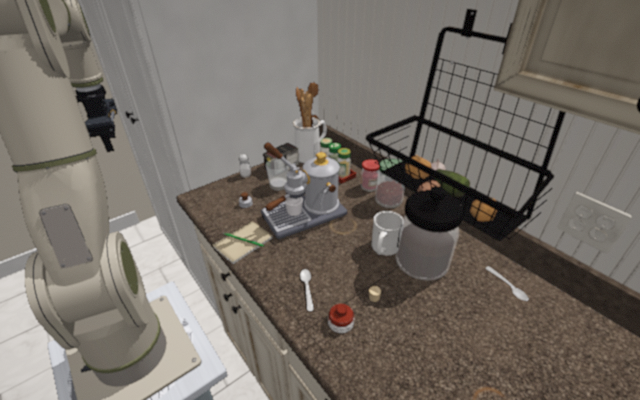

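View pics/top0.png

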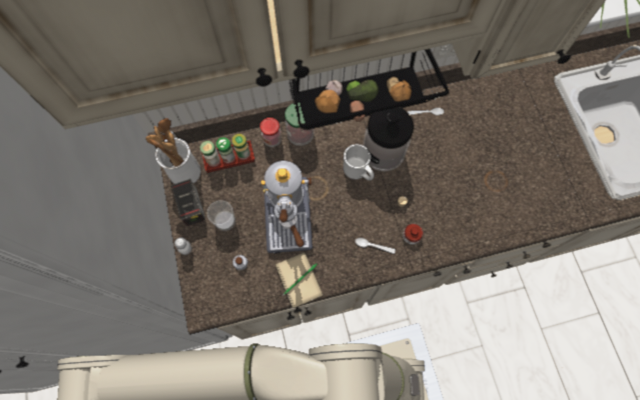

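The scene picture shows the machine at about (305,195) with its cap at (245,201). The top picture shows the brass neck at (284,174), the machine's base at about (288,225) and the cap at (240,262). I'll zoom in on both.

```bash
cat > h.py <<'E'
import numpy as np,cv2
from scipy.spatial.transform import Rotation as R
def ray(c,u,v):
    d=np.array([(u-c['cx'])/c['fx'],-(v-c['cy'])/c['fy'],-1.])
    return np.array(c['origin']),R.from_quat(c['rotation']).apply(d)
def onz(c,u,v,z):
    o,d=ray(c,u,v);return o+d*(z-o[2])/d[2]
def proj(c,p):
    q=R.from_quat(c['rotation']).inv().apply(np.array(p)-c['origin'])
    return c['cx']-c['fx']*q[0]/q[2],c['cy']+c['fy']*q[1]/q[2]
def tri(a,b):
    (o,d),(p,e)=a,b;d=d/np.linalg.norm(d);e=e/np.linalg.norm(e)
    s=np.linalg.lstsq(np.c_[d,-e],p-o,rcond=None)[0]
    x,y=o+s[0]*d,p+s[1]*e
    return (x+y)/2,np.linalg.norm(x-y)
E
python3 - <<'E'
from h import *
from bench import cams
s=cams.camera('scene');t=cams.camera('top')
a=cv2.resize(s['img'][130:240,230:360],None,fx=6,fy=5.4,interpolation=3)[:,:,::-1]
a=cv2.resize(s['img'][130:230,230:363],None,fx=6,fy=6,interpolation=3)[:,:,::-1]
b=cv2.resize(t['img'][155:275,220:340],None,fx=5,fy=5,interpolation=3)[:,:,::-1]
cv2.imwrite('pics/s1.png',a[:600,:800]);cv2.imwrite('pics/t1.png',b)
print('neck',tri(ray(s,321,157),ray(t,284,174)))
print('cap',tri(ray(s,245,201),ray(t,240,262)))
for p in((268,198),(307,198),(309,249),(268,250)):print(p,onz(t,*p,.02))
E
```

```text
neck (array([0.64666775, 0.1364047 , 0.21024817]), np.float64(0.0008714932251739676))
cap (array([0.4705661 , 0.33586296, 0.00940114]), np.float64(0.0015855046195362996))
(268, 198) [0.65625071 0.20211572 0.02      ]
(307, 198) [0.62376682 0.07738814 0.02      ]
(309, 249) [0.45448625 0.11327776 0.02      ]
(268, 250) [0.48429119 0.24050881 0.02      ]
```

View pics/s1.png

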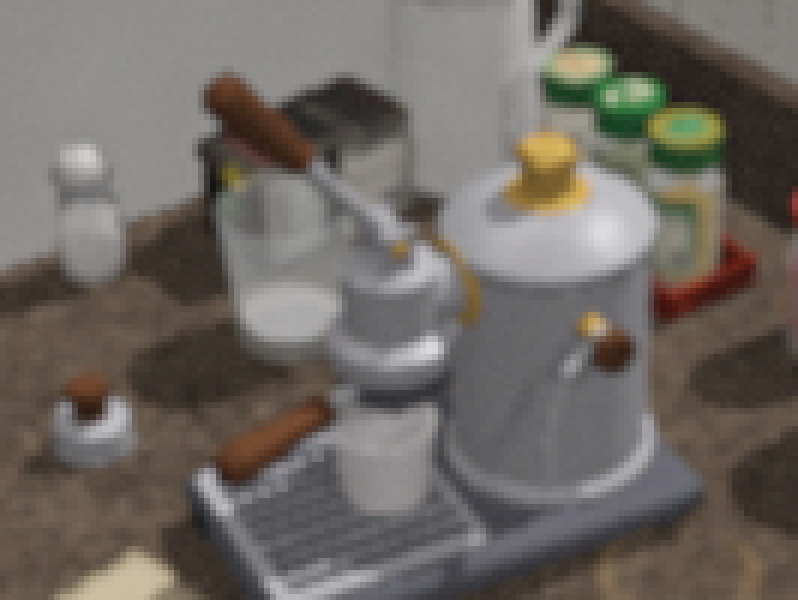

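View pics/t1.png

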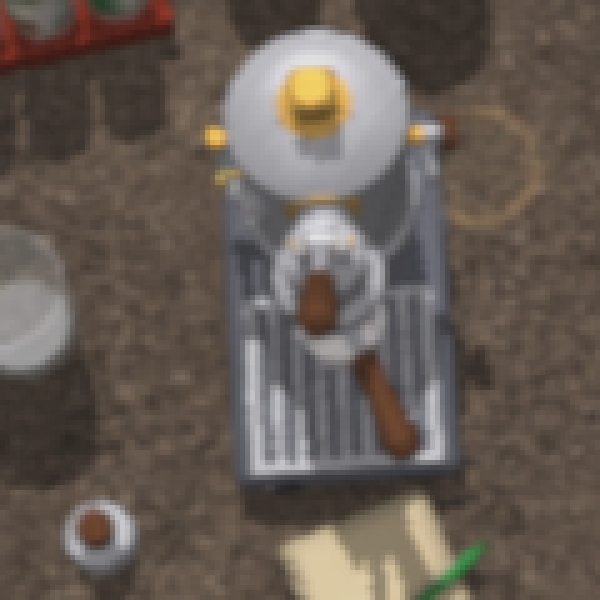

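The scene crop shows the neck rim at about (321,153), the lever grip from (267,145) to (281,156) and the cap knob at about (245,195). The top crop shows the neck top at about (283,172), the pivot screws at (279,203) and (290,203), and the cap at (240,262). Next I'll refine these with colour masks.

```bash
python3 - <<'E'
from h import *
from bench import cams
s=cams.camera('scene');t=cams.camera('top')
def blobs(c,box,lo,hi):
    x0,y0,x1,y1=box;h=cv2.cvtColor(c['img'][y0:y1,x0:x1],cv2.COLOR_RGB2HSV)
    m=cv2.inRange(h,lo,hi);n,l,st,ce=cv2.connectedComponentsWithStats(m)
    out=[]
    for i in range(1,n):
        if st[i,4]>5:
            yx=np.argwhere(l==i)[:,::-1].astype(np.float32);print(st[i]+[x0,y0,0,0,0],ce[i]+[x0,y0],'minrect',np.round(cv2.boxPoints(cv2.minAreaRect(yx))+[x0,y0],1).tolist())
W=((0,90,40),(14,255,190));B=((15,120,120),(30,255,255))
print('wood s');blobs(s,(230,130,300,215),*W)
print('wood t');blobs(t,(225,195,320,275),*W)
print('brass s');blobs(s,(290,140,345,200),*B)
print('brass t');blobs(t,(255,155,320,210),*B)
print('neck rim',tri(ray(s,321.2,153.2),ray(t,282.7,171.6)))
print('pivot z.193',onz(t,284.3,203,.193),'neck z.219',onz(t,282.7,171.6,.219))
# base edges
for z in(.02,.03):
    A=[onz(t,220+u/5,155+v/5,z) for u,v in((222,130),(243,485),(433,115),(460,465))]
    for i,j in((1,0),(3,2),(3,1)):
        d=A[j]-A[i];print(z,np.round(np.linalg.norm(d),3),np.degrees(np.arctan2(d[1],d[0])))
E
```

```text
wood s
[265 143  18  15 139] [272.71942446 150.52517986] minrect [[261.8, 148.3], [266.9, 141.4], [283.1, 153.6], [277.9, 160.4]]
[241 192   8   8  43] [244.30232558 195.        ] minrect [[240.2, 193.4], [246.2, 190.4], [249.4, 196.8], [243.4, 199.8]]
[265 196  20  14 121] [274.23140496 202.7768595 ] minrect [[264.2, 204.4], [282.6, 195.2], [285.8, 201.6], [267.4, 210.8]]
wood t
[280 210   7  12  67] [283.11940299 215.41791045] minrect [[280.0, 210.0], [286.0, 210.0], [286.0, 221.0], [280.0, 221.0]]
[291 226  12  20 106] [296.75471698 236.19811321] minrect [[288.8, 227.6], [294.0, 225.0], [303.4, 243.8], [298.2, 246.4]]
[236 258   6   6  30] [238.63333333 260.36666667] minrect [[236.0, 258.0], [241.0, 258.0], [241.0, 263.0], [236.0, 263.0]]
brass s
[338 148   5   5  10] [339.5 149.9] minrect [[337.4, 150.8], [340.4, 146.8], [342.0, 148.0], [339.0, 152.0]]
[315 152  13  13 103] [321.09708738 158.57281553] minrect [[315.0, 152.0], [327.0, 152.0], [327.0, 164.0], [315.0, 164.0]]
brass t
[276 169  14  13 132] [282.26515152 174.79545455] minrect [[276.0, 169.0], [289.0, 169.0], [289.0, 181.0], [276.0, 181.0]]
[261 180   4   5  16] [262.5 182. ] minrect [[261.0, 180.0], [264.0, 180.0], [264.0, 184.0], [261.0, 184.0]]
[302 180   2   4   6] [302.66666667 181.5       ] minrect [[302.0, 180.0], [303.0, 180.0], [303.0, 183.0], [302.0, 183.0]]
neck rim (array([0.64992878, 0.13883027, 0.22128811]), np.float64(7.650852049417534e-06))
pivot z.193 [0.56404954 0.15618692 0.193     ] neck z.219 [0.65091158 0.13876937 0.219     ]
0.02 0.244 -9.311674990060444
0.02 0.242 -9.97717690503026
0.02 0.139 80.7882489727065
0.03 0.242 -9.311674990060451
0.03 0.24 -9.977176905030253
0.03 0.138 80.78824897270651
```

```bash
cat >> h.py <<'E'
def delta(st,p,yaw=None):
    "tool-frame shift to world point p, and turn about tool z so that tool y lies along world angle yaw (deg)"
    T=R.from_quat(st['eef_rot']);d=T.inv().apply(np.array(p)-st['ee_pos'])
    y=T.as_matrix()[:,1];a=None if yaw is None else -((yaw-np.degrees(np.arctan2(y[1],y[0]))+90)%180-90)
    return np.round(d,4),(None if a is None else round(np.radians(a),4)),np.round(T.as_matrix()[2],3)
E
python3 - <<'E'
from h import *
from bench import cams,readout
s=cams.camera('scene');t=cams.camera('top');st=readout.read_state()
print('grip',tri(ray(s,272.7,150.5),ray(t,283.1,215.4)),onz(t,283.1,215.4,.276),onz(s,272.7,150.5,.276))
print('knob',tri(ray(s,244.3,195.),ray(t,238.6,260.4)),onz(t,238.6,260.4,.043))
print(delta(st,(.173,.60,.40),80),delta(st,(.5,.167,.40),80))
E
```

```text
grip (array([0.50242446, 0.16856219, 0.27008316]), np.float64(0.00012657401722252485)) [0.50053817 0.16856456 0.276     ] [0.49712912 0.15937276 0.276     ]
knob (array([0.47106305, 0.33632866, 0.03428725]), np.float64(0.00017675696721582178)) [0.46890498 0.33537747 0.043     ]
(array([ 0.    , -0.0005, -0.1918]), np.float64(-0.1063), array([ 0., -0., -1.])) (array([-0.4342, -0.326 , -0.1918]), np.float64(-0.1063), array([ 0., -0., -1.]))
```

Call:
step_arm --deltas '[[[0, 0, 0, 0, 0, -0.06, 100], [0, 0, 0, 0, 0, -0.12, 100], [0, 0, -0.05, -0.02, -0.015, -0.18, 100], [0, 0, -0.106, -0.06, -0.045, -0.192, 100], [0, 0, -0.106, -0.1, -0.075, -0.192, 100], [0, 0, -0.106, -0.14, -0.105, -0.192, 100], [0, 0, -0.106, -0.18, -0.135, -0.192, 100], [0, 0, -0.106, -0.22, -0.165, -0.192, 100], [0, 0, -0.106, -0.26, -0.195, -0.192, 100], [0, 0, -0.106, -0.3, -0.225, -0.192, 100], [0, 0, -0.106, -0.34, -0.255, -0.192, 100], [0, 0, -0.106, -0.38, -0.285, -0.192, 100], [0, 0, -0.106, -0.41, -0.308, -0.192, 100], [0, 0, -0.106, -0.434, -0.326, -0.192, 100], [0, 0, -0.106, -0.434, -0.326, -0.192, 100], [0, 0, -0.106, -0.434, -0.326, -0.192, 100]]]'

```text
time: 2.4
ee_pos: [0.4995, 0.1677, 0.4002]
eef_rot: [0.087, 0.996, 0.0, -0.0]
ft_force: [0.9, 0.6, -0.8]
width: 0.0871
grip_force: 0.0
```

```bash
python3 - <<'E'
from h import *
from bench import cams,readout
st=readout.read_state();c=cams.camera('wrist');cv2.imwrite('pics/w1.png',c['img'][:,:,::-1])
print(st['time'],st['ee_pos'],st['ft_force'],delta(st,(.5,.168,.279),80))
T=c['T_tool_cam'];Rt=R.from_quat(st['eef_rot'])
c['origin']=st['ee_pos']+Rt.apply(T[:3,3]);c['rotation']=(Rt*R.from_matrix(T[:3,:3])).as_quat()
print('expect grip',proj(c,(.5,.168,.276)),'pivot',proj(c,(.564,.156,.193)),'neck',proj(c,(.650,.139,.219)))
E
```

```text
2.4 [0.49951045 0.1677151  0.40021517] [ 0.8604122   0.55302085 -0.84744546] (array([-0.0005,  0.0003,  0.1212]), np.float64(0.0004), array([ 0.,  0., -1.]))
expect grip (np.float64(317.61614923007653), np.float64(185.03068167683546)) pivot (np.float64(316.8298222714494), np.float64(224.20299519317393)) neck (np.float64(315.21830294991366), np.float64(304.7660197558875))
```

View pics/w1.png

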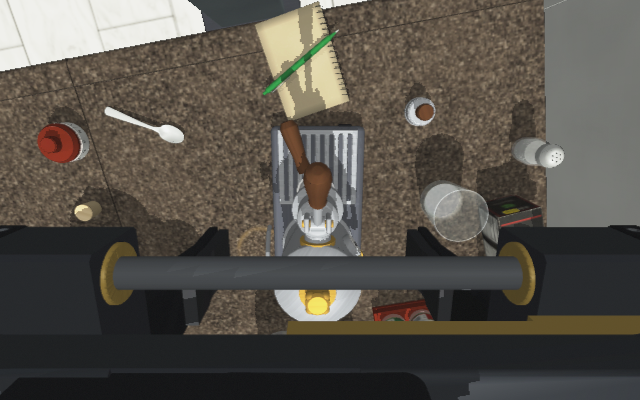

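The wrist view shows the grip at (317,185), the pivot at (317,225) and the neck at (317,305), all within about 2 px of the prediction. I'll go down and pinch the grip.

Call:
step_arm --deltas '[[[0, 0, 0, 0, 0, 0.04, 100], [0, 0, 0, 0, 0, 0.08, 100], [0, 0, 0, 0, 0, 0.11, 100], [0, 0, 0, 0, 0, 0.121, 100], [0, 0, 0, 0, 0, 0.121, 60], [0, 0, 0, 0, 0, 0.121, 0], [0, 0, 0, 0, 0, 0.121, 0], [0, 0, 0, 0, 0, 0.121, 0], [0, 0, 0, 0, 0, 0.121, 0], [0, 0, 0, 0, 0, 0.121, 0], [0, 0, 0, 0, 0, 0.121, 0]]]' --squeeze 35

```text
time: 3.82
ee_pos: [0.4998, 0.167, 0.2792]
eef_rot: [0.087, 0.996, 0.0, -0.0]
ft_force: [-0.2, -0.8, -0.2]
width: 0.025
grip_force: 0.0
```

Call:
step_arm --deltas '[[[0, 0, 0, 0, 0, 0, 0], [0, 0, 0, 0, 0, 0, 0], [0, 0, 0, 0, 0, 0, 0]]]'

```text
time: 4.2
ee_pos: [0.4999, 0.1676, 0.2792]
eef_rot: [0.087, 0.996, 0.0, 0.0]
ft_force: [1.5, 4.2, -2.3]
width: 0.0146
grip_force: 28.5
```

```bash
python3 - <<'E'
from h import *
from bench import cams,readout
w=cams.camera('wrist')['img'];s=cams.camera('scene')['img']
st=readout.read_state();print(st['width'],st['grip_force'],st['ft_force'])
a=cv2.resize(w[60:380,120:520],(400,320));b=cv2.resize(s[110:210,225:350],(400,320),interpolation=3)
cv2.imwrite('pics/w2.png',np.hstack([a,b])[:,:,::-1])
E
```

```text
0.014993155290144123 28.326185520272702 [ 1.2219094   5.36524061 -2.15851899]
```

View pics/w2.png

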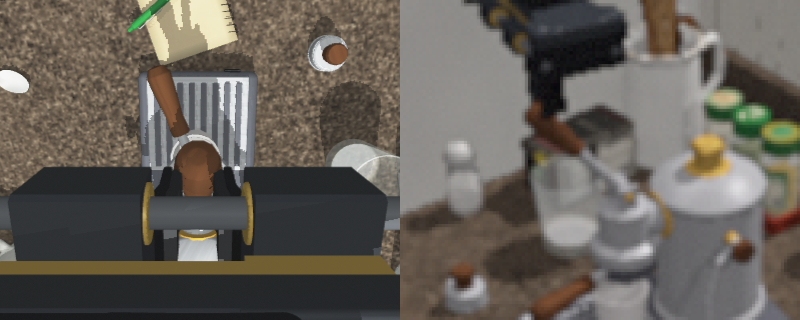

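The pads hold the grip, which sits between them at (197,170) in the left crop. The scene crop agrees, so I'll pull along the arc.

Call:
step_arm --deltas '[[[0, 0, 0, 0.0048, 0, 0.004, 0], [0, 0, 0, 0.0094, 0, 0.0083, 0], [0, 0, 0, 0.0151, 0, 0.0145, 0], [0, 0, 0, 0.0216, 0, 0.0228, 0], [0, 0, 0, 0.0271, 0, 0.0317, 0], [0, 0, 0, 0.0318, 0, 0.0411, 0], [0, 0, 0, 0.0354, 0, 0.0509, 0], [0, 0, 0, 0.0381, 0, 0.0611, 0], [0, 0, 0, 0.0397, 0, 0.0715, 0], [0, 0, 0, 0.0404, 0, 0.0819, 0], [0, 0, 0, 0.0403, 0, 0.087, 0], [0, 0, 0, 0.0403, 0, 0.088, 0], [0, 0, 0, 0.0403, 0, 0.088, 0]]]'

```text
time: 5.92
ee_pos: [0.4592, 0.1741, 0.1917]
eef_rot: [0.087, 0.996, 0.0, -0.001]
ft_force: [-5.3, 0.9, 9.0]
width: 0.0004
grip_force: 3.9
```

```bash
python3 - <<'E'
from h import *
from bench import cams,readout
st=readout.read_state();w=cams.camera('wrist')['img'];s=cams.camera('scene')['img']
print(st['time'],st['ee_pos'],st['ft_force'],st['width'],st['grip_force'])
a=cv2.resize(w[60:380,120:520],(400,320));b=cv2.resize(s[110:210,225:350],(400,320),interpolation=3)
cv2.imwrite('pics/w3.png',np.hstack([a,b])[:,:,::-1])
E
```

```text
5.925 [0.459236   0.17411808 0.19174112] [-5.30438466  0.93750786  9.0473239 ] 0.0004494119403460459 3.940705062705092
```

View pics/w3.png

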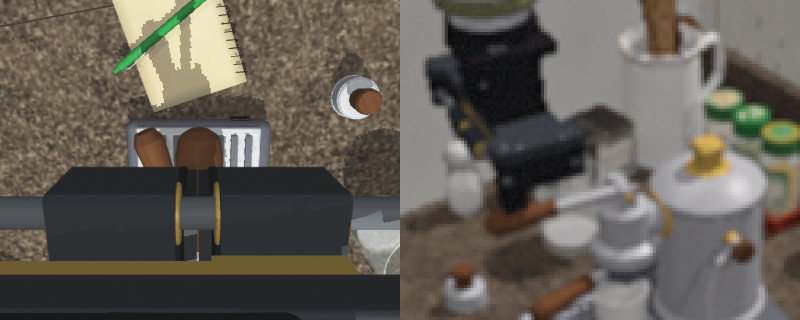

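The fingers are fully shut, so they have slipped to the top of the grip. In the crops the wood bulb shows at (197,145) and the lever end at (490,225). I'll measure the lever's angle from the scene view.

```bash
python3 - <<'E'
from h import *
from bench import cams,readout
s=cams.camera('scene');t=cams.camera('top')
for c,b in((s,(235,140,300,195)),(t,(270,200,300,250))):
    x0,y0,x1,y1=b;h=cv2.cvtColor(c['img'][y0:y1,x0:x1],cv2.COLOR_RGB2HSV);m=cv2.inRange(h,(0,90,40),(14,255,190))
    n,l,sa,ce=cv2.connectedComponentsWithStats(m)
    for i in range(1,n):
        if sa[i,4]>5:print(sa[i]+[x0,y0,0,0,0],ce[i]+[x0,y0])
ux=np.array([np.cos(np.radians(-10.2)),np.sin(np.radians(-10.2)),0]);P=np.array([.564,.156,.193])
for th in(0,.6,.7,.8,.9,.95,1.1):
    f=.9076-th;print(th,[np.round(proj(c,P+L*(-ux*np.cos(f)+np.array([0,0,1])*np.sin(f))),1).tolist() for c in(s,t) for L in(.066,.105,.132)])
st=readout.read_state();print('tip',proj(s,st['ee_pos']-[0,0,.022]),st['joint_torque'])
E
```

```text
[252 172  22  12 142] [261.35211268 177.64084507]
[241 192   8   3  20] [244.45 193.15]
[283 242   7   5  25] [285.64 243.88]
0 [[281.0, 156.6], [272.1, 149.1], [265.7, 143.6], [283.8, 210.6], [283.5, 215.4], [283.3, 218.9]]
0.6 [[274.6, 168.2], [261.9, 168.1], [252.9, 168.0], [285.0, 221.5], [285.5, 233.0], [285.8, 241.1]]
0.7 [[274.2, 170.3], [261.4, 171.4], [252.2, 172.2], [285.2, 222.7], [285.8, 234.9], [286.1, 243.5]]
0.8 [[274.1, 172.3], [261.2, 174.6], [252.1, 176.3], [285.4, 223.8], [286.0, 236.4], [286.5, 245.4]]
0.9 [[274.1, 174.2], [261.4, 177.7], [252.4, 180.2], [285.6, 224.5], [286.3, 237.6], [286.8, 246.8]]
0.95 [[274.2, 175.2], [261.6, 179.3], [252.7, 182.1], [285.6, 224.8], [286.4, 238.0], [286.9, 247.3]]
1.1 [[274.9, 177.9], [262.8, 183.6], [254.3, 187.6], [285.8, 225.4], [286.7, 238.8], [287.3, 248.2]]
tip (np.float64(261.93817721480633), np.float64(184.87723257264966)) [ 1.65504746e+00 -3.43303478e+01  2.21815109e+00 -3.61147535e+01
  1.28049921e+00 -1.38903905e+00 -8.18636418e-04]
```

```bash
python3 - <<'E'
from h import *
from bench import cams
w=cams.camera('wrist')['img'];s=cams.camera('scene')['img']
a=cv2.resize(w[160:360,260:380],(360,600),interpolation=3);b=cv2.resize(s[145:205,238:282],(440,600),interpolation=3)
o=np.hstack([a,b]).astype(float);o=np.clip((o/255)**.55*255,0,255).astype(np.uint8)
cv2.imwrite('pics/w4.png',o[:,:,::-1])
E
```

```text
(no output)
```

View pics/w4.png

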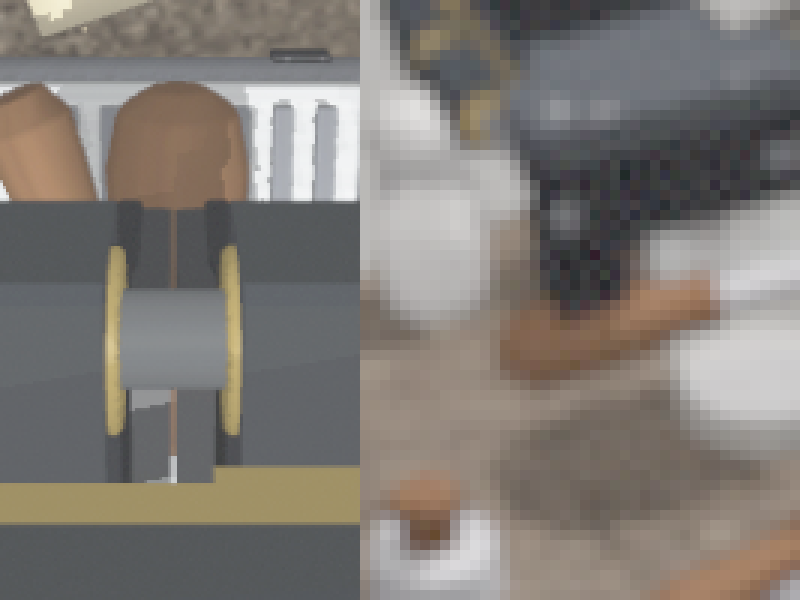

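The closed fingertips sit on top of the grip at about its middle, holding it down near level. The spring then keeps it under control by pushing. I'll press on in small steps to find the stop by force.

Call:
step_arm --deltas '[[[0, 0, 0, 0, 0, 0.001, 0], [0, 0, 0, 0, 0, 0.002, 0], [0, 0, 0, 0, 0, 0.002, 0]]]' --squeeze 20

```text
time: 6.6
ee_pos: [0.4592, 0.1741, 0.1898]
eef_rot: [0.087, 0.996, 0.0, -0.001]
ft_force: [-5.1, 1.8, 8.7]
width: 0.0008
grip_force: 4.0
```

Not at the stop yet.

Call:
step_arm --deltas '[[[0, 0, 0, 0, 0, 0.001, 0], [0, 0, 0, 0, 0, 0.002, 0], [0, 0, 0, 0, 0, 0.003, 0], [0, 0, 0, 0, 0, 0.003, 0]]]'

```text
time: 7.1
ee_pos: [0.4591, 0.1741, 0.1867]
eef_rot: [0.087, 0.996, 0.0, -0.001]
ft_force: [-6.2, 1.4, 8.3]
width: 0.0007
grip_force: 4.1
```

Call:
step_arm --deltas '[[[0, 0, 0, 0, 0, 0.001, 0], [0, 0, 0, 0, 0, 0.002, 0], [0, 0, 0, 0, 0, 0.003, 0], [0, 0, 0, 0, 0, 0.004, 0], [0, 0, 0, 0, 0, 0.004, 0]]]'

```text
time: 7.72
ee_pos: [0.4591, 0.1743, 0.1849]
eef_rot: [0.087, 0.996, 0.001, -0.001]
ft_force: [-14.4, -2.0, 29.8]
width: 0.0004
grip_force: 14.4
```

```bash
cat > lev.py <<'E'
from h import *
from bench import cams,readout
s=cams.camera('scene');st=readout.read_state()
x0,y0,x1,y1=235,135,300,190
h=cv2.cvtColor(s['img'][y0:y1,x0:x1],cv2.COLOR_RGB2HSV);m=cv2.inRange(h,(0,90,40),(14,255,190))
n,l,sa,ce=cv2.connectedComponentsWithStats(m);i=1+np.argmax(sa[1:,4]);print(sa[i]+[x0,y0,0,0,0],ce[i]+[x0,y0])
yx=np.argwhere(l==i);print('bottom edge',[(int(u+x0),int(yx[yx[:,1]==u,0].max()+y0)) for u in range(254-x0,275-x0,3) if (yx[:,1]==u).any()])
ux=np.array([np.cos(np.radians(-10.2)),np.sin(np.radians(-10.2)),0]);P=np.array([.564,.156,.193])
for th in(0,.8,.85,.9,.95):
    f=.9076-th;print(th,[np.round(proj(s,P+L*(-ux*np.cos(f)+np.array([0,0,1])*np.sin(f))),1).tolist() for L in(.066,.105,.132)])
print(st['ft_force'],st['ee_pos'],'px',proj(s,st['ee_pos']),proj(s,st['ee_pos']-[0,0,.022]))
E
python3 lev.py
```

```text
[252 174  22  12 142] [261.43661972 179.45070423]
bottom edge [(254, 185), (257, 185), (260, 184), (263, 182), (266, 181), (269, 179), (272, 177)]
0 [[281.0, 156.6], [272.1, 149.1], [265.7, 143.6]]
0.8 [[274.1, 172.3], [261.2, 174.6], [252.1, 176.3]]
0.85 [[274.1, 173.2], [261.3, 176.2], [252.2, 178.3]]
0.9 [[274.1, 174.2], [261.4, 177.7], [252.4, 180.2]]
0.95 [[274.2, 175.2], [261.6, 179.3], [252.7, 182.1]]
[-13.39958387  -1.83310437  29.37480449] [0.45911559 0.17426139 0.18491293] px (np.float64(261.3300629035005), np.float64(180.5581645387019)) (np.float64(262.11647408458333), np.float64(186.8374089106571))
```

The force jumped to 30 N and the scene edge fits theta = 0.95, so the lever is at its stop. I'll bring it back slowly along the same arc.

Call:
step_arm --deltas '[[[0, 0, 0, 0, 0, -0.0025, 0], [0, 0, 0, 0, 0, -0.005, 0], [0, 0, 0, 0, 0, -0.0075, 0], [0, 0, 0, 0, 0, -0.0098, 0], [0, 0, 0, 0, 0, -0.0125, 0], [0, 0, 0, 0, 0, -0.0151, 0], [0, 0, 0, 0, 0, -0.0177, 0], [0, 0, 0, -0.0001, 0, -0.0203, 0], [0, 0, 0, -0.0003, 0, -0.0229, 0], [0, 0, 0, -0.0006, 0, -0.0255, 0], [0, 0, 0, -0.0009, 0, -0.0281, 0], [0, 0, 0, -0.0013, 0, -0.0307, 0], [0, 0, 0, -0.0017, 0, -0.0333, 0], [0, 0, 0, -0.0022, 0, -0.0359, 0], [0, 0, 0, -0.0028, 0, -0.0385, 0], [0, 0, 0, -0.0034, 0, -0.041, 0], [0, 0, 0, -0.0041, 0, -0.0436, 0], [0, 0, 0, -0.0049, 0, -0.0461, 0]]]'

```text
time: 10.02
ee_pos: [0.4665, 0.172, 0.2293]
eef_rot: [0.088, 0.996, 0.0, 0.002]
ft_force: [7.2, -1.0, 4.3]
width: 0.0004
grip_force: 2.8
```

```bash
python3 lev.py
```

```text
[253 163  21   9 137] [262.43065693 167.40145985]
bottom edge [(254, 170), (257, 171), (260, 171), (263, 171), (266, 170), (269, 169), (272, 169)]
0 [[281.0, 156.6], [272.1, 149.1], [265.7, 143.6]]
0.8 [[274.1, 172.3], [261.2, 174.6], [252.1, 176.3]]
0.85 [[274.1, 173.2], [261.3, 176.2], [252.2, 178.3]]
0.9 [[274.1, 174.2], [261.4, 177.7], [252.4, 180.2]]
0.95 [[274.2, 175.2], [261.6, 179.3], [252.7, 182.1]]
[ 5.54411533 -0.60050626  4.99301573] [0.46672369 0.17208129 0.22966524] px (np.float64(262.4270294468494), np.float64(166.68926025552497)) (np.float64(263.218117217289), np.float64(173.29703478883954))
```

Call:
step_arm --deltas '[[[0, 0, 0, -0.0008, 0, -0.0025, 0], [0, 0, 0, -0.0017, 0, -0.0049, 0], [0, 0, 0, -0.0026, 0, -0.0074, 0], [0, 0, 0, -0.0036, 0, -0.0098, 0], [0, 0, 0, -0.0047, 0, -0.0121, 0], [0, 0, 0, -0.0059, 0, -0.0145, 0], [0, 0, 0, -0.0071, 0, -0.0168, 0], [0, 0, 0, -0.0083, 0, -0.0192, 0], [0, 0, 0, -0.0096, 0, -0.0214, 0], [0, 0, 0, -0.011, 0, -0.0237, 0], [0, 0, 0, -0.0124, 0, -0.0259, 0], [0, 0, 0, -0.0138, 0, -0.0281, 0], [0, 0, 0, -0.0153, 0, -0.0302, 0], [0, 0, 0, -0.0169, 0, -0.0323, 0], [0, 0, 0, -0.0186, 0, -0.0343, 0], [0, 0, 0, -0.0203, 0, -0.0364, 0]]]'

```text
time: 12.08
ee_pos: [0.485, 0.1697, 0.2648]
eef_rot: [0.087, 0.996, 0.0, -0.0]
ft_force: [3.4, 0.1, 1.5]
width: 0.0004
grip_force: 1.7
```

```bash
sed -i 's/(0,.8,.85,.9,.95)/(0,.1,.2,.3,.4)/' lev.py; python3 lev.py
```

```text
[259 150  19  13 132] [267.87878788 156.22727273]
bottom edge [(260, 156), (263, 157), (266, 159), (269, 160), (272, 161)]
0 [[281.0, 156.6], [272.1, 149.1], [265.7, 143.6]]
0.1 [[279.4, 158.4], [269.7, 152.0], [262.6, 147.3]]
0.2 [[278.1, 160.2], [267.5, 155.0], [259.8, 151.2]]
0.3 [[276.9, 162.2], [265.6, 158.2], [257.4, 155.3]]
0.4 [[275.9, 164.1], [264.0, 161.4], [255.4, 159.5]]
[3.72637348 0.22924141 3.15541788] [0.48532054 0.16963682 0.26509316] px (np.float64(267.3986454679229), np.float64(153.87016432408973)) (np.float64(268.13561773291974), np.float64(160.73476679028323))
```

Call:
step_arm --deltas '[[[0, 0, 0, -0.0017, 0, -0.0019, 0], [0, 0, 0, -0.0035, 0, -0.0039, 0], [0, 0, 0, -0.0054, 0, -0.0058, 0], [0, 0, 0, -0.0072, 0, -0.0076, 0], [0, 0, 0, -0.0091, 0, -0.0094, 0], [0, 0, 0, -0.011, 0, -0.0112, 0], [0, 0, 0, -0.013, 0, -0.0129, 0], [0, 0, 0, -0.0151, 0, -0.0145, 0], [0, 0, 0, -0.0151, 0, -0.0145, 0]]]'

```text
time: 13.25
ee_pos: [0.5001, 0.167, 0.2793]
eef_rot: [0.087, 0.996, 0.0, 0.0]
ft_force: [3.2, -1.3, 2.1]
width: 0.0004
grip_force: 1.6
```

```bash
python3 lev.py
```

```text
[263 144  18  15 123] [271.46341463 151.52845528]
bottom edge [(263, 148), (266, 152), (269, 154), (272, 156)]
0 [[281.0, 156.6], [272.1, 149.1], [265.7, 143.6]]
0.1 [[279.4, 158.4], [269.7, 152.0], [262.6, 147.3]]
0.2 [[278.1, 160.2], [267.5, 155.0], [259.8, 151.2]]
0.3 [[276.9, 162.2], [265.6, 158.2], [257.4, 155.3]]
0.4 [[275.9, 164.1], [264.0, 161.4], [255.4, 159.5]]
[ 3.84609964 -0.50210003  1.11128771] [0.49995409 0.16700045 0.2792685 ] px (np.float64(271.98004663025756), np.float64(148.06041954011133)) (np.float64(272.65929531924354), np.float64(155.02162851386058))
```

Call:
step_arm --deltas '[[[0, 0, 0, -0.001, 0, -0.0008, 0], [0, 0, 0, -0.002, 0, -0.0016, 0], [0, 0, 0, -0.003, 0, -0.0024, 0], [0, 0, 0, -0.004, 0, -0.0031, 0], [0, 0, 0, -0.005, 0, -0.0038, 0], [0, 0, 0, -0.006, 0, -0.0045, 0], [0, 0, 0, -0.007, 0, -0.0052, 0], [0, 0, 0, -0.008, 0, -0.0059, 0], [0, 0, 0, -0.009, 0, -0.0065, 0], [0, 0, 0, -0.01, 0, -0.0072, 0], [0, 0, 0, -0.01, 0, -0.0072, 0]]]'

```text
time: 14.68
ee_pos: [0.5098, 0.1653, 0.2865]
eef_rot: [0.087, 0.996, 0.0, 0.0]
ft_force: [1.0, 0.6, 0.3]
width: 0.0004
grip_force: 0.0
```

```bash
python3 lev.py
```

```text
[265 143  17  15 132] [272.81060606 150.84090909]
bottom edge [(266, 148), (269, 153), (272, 155)]
0 [[281.0, 156.6], [272.1, 149.1], [265.7, 143.6]]
0.1 [[279.4, 158.4], [269.7, 152.0], [262.6, 147.3]]
0.2 [[278.1, 160.2], [267.5, 155.0], [259.8, 151.2]]
0.3 [[276.9, 162.2], [265.6, 158.2], [257.4, 155.3]]
0.4 [[275.9, 164.1], [264.0, 161.4], [255.4, 159.5]]
[ 0.67885868 -0.17172451 -0.01874774] [0.50970102 0.16528392 0.28643062] px (np.float64(275.1064251939042), np.float64(144.90236361299407)) (np.float64(275.7451688691192), np.float64(151.9092230929959))
```

The lever is back at rest (its centroid matches the start) and the force is zero. Before grasping the cap, I'll check the real fingertip position using w1.png, along with the cap and neck.

```bash
python3 - <<'E'
from h import *
from bench import cams,readout
st=readout.read_state();c=cams.camera('wrist');T=c['T_tool_cam']
im=cv2.imread('pics/w1.png')[:,:,::-1]
k={**c,'origin':T[:3,3],'rotation':R.from_matrix(T[:3,:3]).as_quat()}
for z in(-.03,-.01,.0,.022):print('tip z',z,[np.round(proj(k,(x,y,z)),1).tolist() for y in(-.0435,.0435) for x in(-.0095,.0095)])
print(T[:3,3])
q=np.array([.087,.996,0,0]);q/=np.linalg.norm(q);Rt=R.from_quat(q);ee=np.array([.49951,.16772,.40022])
g={**c,'origin':ee+Rt.apply(T[:3,3]),'rotation':(Rt*R.from_matrix(T[:3,:3])).as_quat()}
h=cv2.cvtColor(im[90:135,400:440],cv2.COLOR_RGB2HSV);m=cv2.inRange(h,(0,90,40),(14,255,190))
y,x=np.nonzero(m);u,v=x.mean()+400,y.mean()+90;print('knob px',u,v,x.min()+400,x.max()+400,y.min()+90,y.max()+90,'->',onz(g,u,v,.043),onz(g,u,v,.034))
h=cv2.cvtColor(im[285:320,290:345],cv2.COLOR_RGB2HSV);m=cv2.inRange(h,(20,120,190),(34,255,255));y,x=np.nonzero(m);u,v=x.mean()+290,y.mean()+285
print('neck',u,v,x.min()+290,x.max()+290,y.min()+285,y.max()+285,onz(g,u,v,.219))
for p in((.470,.335,0.40),(.470,.335,.10)):print(delta(st,p,80))
cv2.imwrite('pics/now.png',np.hstack([cv2.resize(im[200:330,120:320],(400,260)),cv2.resize(im[200:330,320:520],(400,260))])[:,:,::-1])
E
```

```text
tip z -0.03 [[221.8, 280.4], [218.9, 241.4], [412.9, 280.4], [415.9, 241.4]]
tip z -0.01 [[232.1, 261.4], [229.7, 226.2], [402.6, 261.4], [405.0, 226.1]]
tip z 0.0 [[236.4, 253.3], [234.3, 219.7], [398.3, 253.3], [400.4, 219.7]]
tip z 0.022 [[244.5, 238.2], [242.8, 207.7], [390.1, 238.1], [391.8, 207.7]]
[ 6.85753019e-02 -1.28641940e-04 -1.75639895e-01]
knob px 424.1636363636364 111.67727272727272 416 432 104 119 -> [0.47118536 0.33231348 0.043     ] [0.47184803 0.33489479 0.034     ]
neck 317.1660079051383 302.5711462450593 299 335 290 314 [0.64769283 0.14157258 0.219     ]
(array([ 0.0686,  0.1602, -0.1136]), np.float64(-0.0003), array([ 0.,  0., -1.]))
(array([0.0686, 0.1602, 0.1864]), np.float64(-0.0003), array([ 0.,  0., -1.]))
```

View pics/now.png

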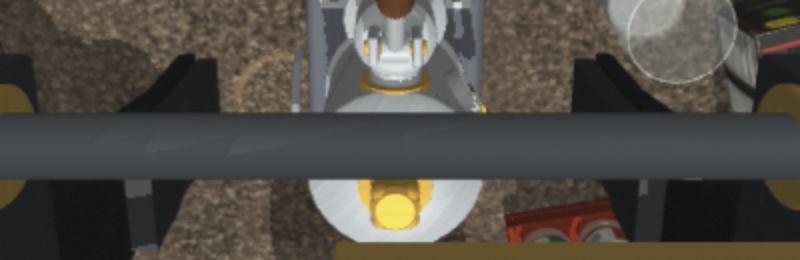

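The fingertips' inner corners at (229,227) and (406,227) fit a tool z of about -0.010, so the real fingertips are about 12 mm behind the TCP, not 22 mm ahead. That explains the slip. From here I'll use contact for heights. Next I'll go above the cap with the fingers 36 mm apart and check.

Call:
step_arm --deltas '[[[0, 0, 0, 0, 0, -0.03, 20], [0, 0, 0, 0, 0, -0.06, 41], [0, 0, 0, 0.01, 0.03, -0.06, 41], [0, 0, 0, 0.025, 0.06, -0.06, 41], [0, 0, 0, 0.04, 0.1, -0.05, 41], [0, 0, 0, 0.055, 0.14, 0.0, 41], [0, 0, 0, 0.0675, 0.161, 0.05, 41], [0, 0, 0, 0.0675, 0.161, 0.1, 41], [0, 0, 0, 0.0675, 0.161, 0.15, 41], [0, 0, 0, 0.0675, 0.161, 0.186, 41], [0, 0, 0, 0.0675, 0.161, 0.186, 41], [0, 0, 0, 0.0675, 0.161, 0.186, 41]]]' --squeeze 40

```text
time: 16.27
ee_pos: [0.472, 0.3362, 0.1022]
eef_rot: [0.087, 0.996, 0.001, 0.001]
ft_force: [0.9, 0.2, 1.4]
width: 0.0354
grip_force: 0.0
```

```bash
cat > wc.py <<'E'
from h import *
from bench import cams,readout
def wrist():
    st=readout.read_state();c=cams.camera('wrist');T=c['T_tool_cam'];Rt=R.from_quat(st['eef_rot'])
    c['origin']=st['ee_pos']+Rt.apply(T[:3,3]);c['rotation']=(Rt*R.from_matrix(T[:3,:3])).as_quat();return st,c
E
python3 - <<'E'
from wc import *
st,c=wrist();print(st['time'],st['ee_pos'],st['width'],st['ft_force'])
im=c['img'];h=cv2.cvtColor(im,cv2.COLOR_RGB2HSV);m=cv2.inRange(h,(0,90,40),(14,255,190))
n,l,s,ce=cv2.connectedComponentsWithStats(m)
for i in range(1,n):
    if s[i,4]>150:print(s[i],ce[i],onz(c,*ce[i],.043),onz(c,*ce[i],.034))
cv2.imwrite('pics/w5.png',im[:,:,::-1])
k=(.471,.3355);print('expect top,mid',proj(c,(*k,.043)),proj(c,(*k,.034)),'tips',[proj(c,st['ee_pos']+R.from_quat(st['eef_rot']).apply([0,y,-.012])) for y in(-.018,0,.018)])
E
```

```text
16.275 [0.47201556 0.33615744 0.10216711] 0.0354232931892069 [0.85339887 0.18729374 1.43977347]
[299 184  34  36 947] [315.36325238 201.90073918] [0.46935581 0.33537174 0.043     ] [0.47185405 0.3348981  0.034     ]
expect top,mid (np.float64(315.9621566158704), np.float64(204.12113731755784)) (np.float64(315.9811688067995), np.float64(200.6304023386237)) tips [(np.float64(281.19780119806865), np.float64(245.55437110916927)), (np.float64(317.3643504590228), np.float64(245.55053246235548)), (np.float64(353.5269135492779), np.float64(245.54669423862612))]
```

View pics/w5.png

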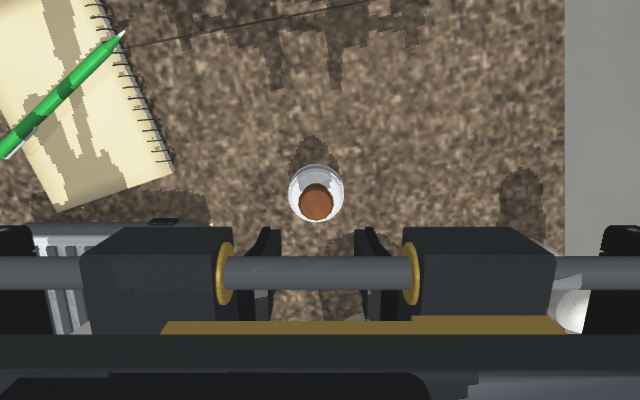

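The cap's knob is at (316,202), on the fingers' centre line, and the finger tips at (280,230) and (357,230) straddle it. I'll lower onto the shoulder by feel.

Call:
step_arm --deltas '[[[0, 0, 0, 0, -0.001, 0.03, 41], [0, 0, 0, 0, -0.001, 0.055, 41], [0, 0, 0, 0, -0.001, 0.07, 41], [0, 0, 0, 0, -0.001, 0.078, 41], [0, 0, 0, 0, -0.001, 0.081, 41], [0, 0, 0, 0, -0.001, 0.083, 41], [0, 0, 0, 0, -0.001, 0.083, 41]]]'

```text
time: 17.2
ee_pos: [0.4713, 0.3348, 0.0179]
eef_rot: [0.087, 0.996, 0.0, 0.0]
ft_force: [0.4, -1.0, 0.3]
width: 0.0359
grip_force: 0.0
```

Call:
step_arm --deltas '[[[0, 0, 0, 0, 0, 0.0015, 41], [0, 0, 0, 0, 0, 0.003, 41], [0, 0, 0, 0, 0, 0.0045, 41], [0, 0, 0, 0, 0, 0.006, 41], [0, 0, 0, 0, 0, 0.006, 41]]]'

```text
time: 17.82
ee_pos: [0.4709, 0.3346, 0.0113]
eef_rot: [0.087, 0.996, -0.0, -0.0]
ft_force: [0.7, -0.5, 0.3]
width: 0.0357
grip_force: 0.0
```

Call:
step_arm --deltas '[[[0, 0, 0, 0, 0, 0.001, 41], [0, 0, 0, 0, 0, 0.002, 41], [0, 0, 0, 0, 0, 0.003, 41], [0, 0, 0, 0, 0, 0.003, 41]]]'

```text
time: 18.32
ee_pos: [0.471, 0.3346, 0.0084]
eef_rot: [0.087, 0.996, -0.0, -0.0]
ft_force: [0.6, 1.1, -0.3]
width: 0.0359
grip_force: 0.0
```

Call:
step_arm --deltas '[[[0, 0, 0, 0, 0, 0.001, 41], [0, 0, 0, 0, 0, 0.002, 41], [0, 0, 0, 0, 0, 0.003, 41], [0, 0, 0, 0, 0, 0.003, 41]]]'

```text
time: 18.82
ee_pos: [0.4711, 0.3347, 0.0055]
eef_rot: [0.087, 0.996, 0.0, 0.0]
ft_force: [0.3, 0.2, 2.0]
width: 0.0355
grip_force: 0.8
```

Call:
step_arm --deltas '[[[0, 0, 0, 0, 0, 0.001, 41], [0, 0, 0, 0, 0, 0.001, 41]]]'

```text
time: 19.08
ee_pos: [0.4712, 0.3348, 0.0051]
eef_rot: [0.087, 0.996, 0.0, 0.0]
ft_force: [-2.7, -0.8, 7.7]
width: 0.0356
grip_force: 3.8
```

The fingertips touch the shoulder at TCP z 0.0055. I'll ease off and grip the knob.

Call:
step_arm --deltas '[[[0, 0, 0, 0, 0, -0.0015, 41], [0, 0, 0, 0, 0, -0.0015, 0], [0, 0, 0, 0, 0, -0.0015, 0], [0, 0, 0, 0, 0, -0.0015, 0], [0, 0, 0, 0, 0, -0.0015, 0], [0, 0, 0, 0, 0, -0.0015, 0], [0, 0, 0, 0, 0, -0.0015, 0]]]' --squeeze 40

```text
time: 19.95
ee_pos: [0.471, 0.3346, 0.0059]
eef_rot: [0.087, 0.996, 0.0, -0.0]
ft_force: [-0.1, 0.4, -0.0]
width: 0.023
grip_force: 40.1
```

Call:
step_arm --deltas '[[[0, 0, 0, 0, 0, -0.02, 0], [0, 0, 0, 0, 0, -0.06, 0], [0, 0, 0, 0, 0, -0.11, 0], [0, 0, 0, 0, 0, -0.16, 0], [0, 0, 0, 0, 0, -0.21, 0], [0, 0, 0, 0, 0, -0.25, 0], [0, 0, 0, -0.01, -0.01, -0.26, 0], [0, 0, 0, -0.04, -0.03, -0.26, 0], [0, 0, 0, -0.075, -0.057, -0.26, 0], [0, 0, 0, -0.11, -0.084, -0.26, 0], [0, 0, 0, -0.145, -0.11, -0.26, 0], [0, 0, 0, -0.175, -0.133, -0.26, 0], [0, 0, 0, -0.198, -0.15, -0.26, 0], [0, 0, 0, -0.21, -0.16, -0.26, 0], [0, 0, 0, -0.21, -0.16, -0.26, 0], [0, 0, 0, -0.21, -0.16, -0.26, 0]]]'

```text
time: 21.95
ee_pos: [0.6494, 0.1418, 0.2657]
eef_rot: [0.087, 0.996, 0.0, -0.0]
ft_force: [-0.1, 0.1, -0.4]
width: 0.0226
grip_force: 40.0
```

```bash
python3 - <<'E'
from wc import *
s=cams.camera('scene');t=cams.camera('top');st=readout.read_state()
print(st['time'],st['ee_pos'],st['ft_force'],st['width'],st['grip_force'])
e=st['ee_pos']-[0,0,.0059]
a=cv2.resize(s['img'][110:190,280:360],(400,400),interpolation=3);_,w=wrist()
b=cv2.resize(w['img'][140:340,217:417],(400,400),interpolation=3)
cv2.imwrite('pics/w6.png',np.hstack([a,b])[:,:,::-1])
print('cap edge ctr px',proj(s,e),'neck',proj(s,(.65,.1405,.219)))
h=cv2.cvtColor(s['img'][110:190,290:350],cv2.COLOR_RGB2HSV)
m=cv2.inRange(h,(15,120,120),(30,255,255));n,l,sa,ce=cv2.connectedComponentsWithStats(m);print([(sa[i]+[290,110,0,0,0],ce[i]+[290,110]) for i in range(1,n) if sa[i,4]>8])
E
```

```text
22.05 [0.64943068 0.14192975 0.26603835] [-0.00787923  0.45646306 -0.03081096] 0.02342991165202395 40.03181518099154
cap edge ctr px (np.float64(320.35336487492987), np.float64(141.2990674781232)) neck (np.float64(320.8776526293278), np.float64(153.63879544235323))
[(array([338, 148,   5,   5,  10]), array([339.5, 149.9])), (array([315, 152,  13,  13, 104]), array([321.14423077, 158.58653846]))]
```

View pics/w6.png

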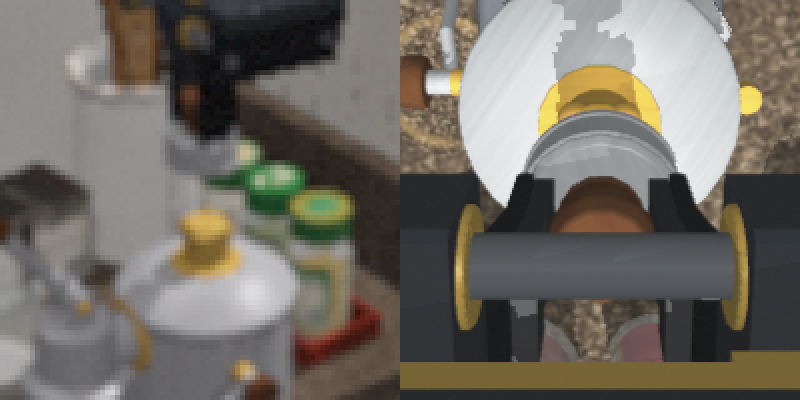

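The wrist crop shows the cap and the neck ring on the same column (600). The scene crop shows the cap edge at (203,150) above the neck at (208,215), which is aligned within about 1 mm. I'll go down to the rim.

Call:
step_arm --deltas '[[[0, 0, 0, -0.001, -0.0005, 0.015, 0], [0, 0, 0, -0.001, -0.0005, 0.03, 0], [0, 0, 0, -0.001, -0.0005, 0.037, 0], [0, 0, 0, -0.001, -0.0005, 0.04, 0], [0, 0, 0, -0.001, -0.0005, 0.042, 0], [0, 0, 0, -0.001, -0.0005, 0.043, 0], [0, 0, 0, -0.001, -0.0005, 0.043, 0]]]'

```text
time: 22.98
ee_pos: [0.651, 0.1399, 0.2231]
eef_rot: [0.087, 0.996, 0.0, 0.0]
ft_force: [-0.8, -0.3, -0.1]
width: 0.0229
grip_force: 40.0
```

Call:
step_arm --deltas '[[[0, 0, 0, 0, 0, 0.001, 0], [0, 0, 0, 0, 0, 0.002, 0], [0, 0, 0, 0, 0, 0.003, 0], [0, 0, 0, 0, 0, 0.004, 0], [0, 0, 0, 0, 0, 0.004, 0]]]'

```text
time: 23.6
ee_pos: [0.6516, 0.1404, 0.2206]
eef_rot: [0.087, 0.996, 0.001, 0.001]
ft_force: [-0.7, 1.0, 7.7]
width: 0.0227
grip_force: 41.9
```

Force is building against the bumps as expected, with little side force.

Call:
step_arm --deltas '[[[0, 0, 0, 0, 0, 0.001, 0], [0, 0, 0, 0, 0, 0.002, 0], [0, 0, 0, 0, 0, 0.003, 0], [0, 0, 0, 0, 0, 0.004, 0], [0, 0, 0, 0, 0, 0.005, 0], [0, 0, 0, 0, 0, 0.005, 0]]]'

```text
time: 24.35
ee_pos: [0.651, 0.1404, 0.2137]
eef_rot: [0.087, 0.996, 0.0, 0.0]
ft_force: [1.8, 2.3, -1.1]
width: 0.0228
grip_force: 40.5
```

It clicked (force back to about 0). I'll press it home now.

Call:
step_arm --deltas '[[[0, 0, 0, 0, 0, 0.001, 0], [0, 0, 0, 0, 0, 0.002, 0], [0, 0, 0, 0, 0, 0.003, 0], [0, 0, 0, 0, 0, 0.004, 0], [0, 0, 0, 0, 0, 0.005, 0], [0, 0, 0, 0, 0, 0.005, 0]]]'

```text
time: 25.1
ee_pos: [0.6508, 0.1398, 0.2103]
eef_rot: [0.087, 0.996, 0.0, 0.0]
ft_force: [-3.8, 1.0, 8.6]
width: 0.0229
grip_force: 42.4
```

Call:
step_arm --deltas '[[[0, 0, 0, 0, 0, 0.0007, 0], [0, 0, 0, 0, 0, 0.0014, 0], [0, 0, 0, 0, 0, 0.0014, 0], [0, 0, 0, 0, 0, 0.0014, 0]]]'

```text
time: 25.6
ee_pos: [0.6509, 0.1398, 0.2102]
eef_rot: [0.087, 0.996, 0.001, 0.001]
ft_force: [-7.8, 1.0, 15.2]
width: 0.0231
grip_force: 44.6
```

Call:
step_arm --deltas '[[[0, 0, 0, 0, 0, 0.0008, 0], [0, 0, 0, 0, 0, 0.0015, 0], [0, 0, 0, 0, 0, 0.0015, 0], [0, 0, 0, 0, 0, 0.0015, 0], [0, 0, 0, 0, 0, 0.0015, 0]]]'

```text
time: 26.22
ee_pos: [0.651, 0.1398, 0.2101]
eef_rot: [0.087, 0.996, 0.001, 0.001]
ft_force: [-11.8, -0.1, 25.1]
width: 0.0233
grip_force: 46.9
```

```bash
python3 lev.py | head -1; python3 - <<'E'
from bench import readout
s=readout.read_state();print(s['ee_pos'],s['ft_force'],s['grip_force'],s['width'],s['time'])
E
```

```text
[265 143  17  15 128] [272.5703125 150.859375 ]
[0.6509866  0.13977447 0.21013552] [-11.22336777  -0.54229046  25.37369859] 46.884915539994836 0.02289906552072457 26.275
```

The cap is home: its height matches the prediction within 0.2 mm, with a steady 25 N press. The lever is at rest.

```bash
python3 -c "
from bench import r
print(r.close_job())"
```

```text
the job is handed in; nothing more can be done
None
```

The job is handed in at about 26 s: the lever was pulled to its stop and brought slowly back to rest (the pinch slipped on the way down, so closed fingertips on top of the grip held it throughout), and the cap clicked fully home on the neck with the fingers still pressing at about 25 N.

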